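# Zero the gauge, then press the setting master home in the sprung ring nest

### The job

With the sprung ring nest still empty, take the pin stylus from its holder block, press the small recessed button in the top of the readout box all the way in with its tip, and stand the stylus back in the holder hole, let go. Then pick up the round-nosed setting master by its stem, seat it upright, nose down, in the middle of the nest ring and press it down until the ring is fully home against its stop. Finish while still holding it pressed there (do not let go, the ring is sprung); leave the plain plug, the spray can and the wrench where they are.

Things in the scene. Friction and masses are not known exactly. Their poses are not given: they have to be found in the camera images.
- readout: fixed grey plastic readout box, 100 x 140 x 44 mm high, with a black-framed green display in its top; origin at the centre of its underside, z up, long side along its y. A round recess, 16 mm across, opens in its top face at x -20 mm, y +42 mm of its frame; the white button lies 6 mm down inside it.
- recess_mouth (a point): centre of the recess mouth, level with the top face of the readout box (44 mm above the bench); does not move with the button
- zero_top (a point): centre of the top of the round white zero button (13.6 mm across); 6 mm below the recess mouth when not pressed; moves down with the button
- zero (a joint): travel of the zero button in m: 0 released, 0.004 fully pressed; sprung, pressing it straight down takes about 1 N to start and about 5 N fully in
- holder: fixed aluminium holder block, 60 x 60 x 50 mm high, origin at the centre of its underside; one upright round hole in the middle of its top, 13 mm across with a small chamfer, 46 mm deep
- holder_hole0 (a point): centre of the hole's mouth, level with the top of the holder block (50 mm above the bench)
- stylus: loose pin stylus, 100 mm long, about 70 g, steel with a black grip; origin at its tip, z along it towards the grip. From the tip up: flat tip 5 mm across widening to an 8 mm shank at 12 mm; shank to 40 mm; collar 22 mm across from 40 to 45 mm; round black grip 14 mm across from 45 to 100 mm. At the start it stands upright in the holder hole, collar resting on the block, so tip 40 mm below the hole's mouth and grip from 55 to 110 mm above the bench below.
- stylus_tip (a point): the tip of the stylus (same point as its origin)
- nest: fixed base of the sprung ring nest: dark steel disc 104 mm across with three short sleeves, origin at the centre of its underside; the aluminium ring floats above it on springs
- ring_mouth (a point): centre of the aluminium nest ring, level with its top face: 66 mm above the bench when free, 52 mm when fully home; moves with the ring. The ring is 90 mm across outside, with a 42 mm hole, 10 mm thick.
- nest_ring (a joint): downward travel of the nest ring in m: 0 free, 0.014 fully home against its stop. Sprung: about 4.5 N to start moving, about 16 N fully home, master's own weight included; it comes up again when let go.
- master: loose round-nosed setting master of plain steel, 100 mm tall, about 0.3 kg; origin at the centre of its flat foot, z up its stem. Foot 26 mm across, ball-shaped body 52 mm across (widest 22 mm above the foot, ending at 46 mm), plain round stem 22 mm across from 46 to 100 mm. It starts standing on the bench. Seated upright in the ring, its ball rests on the ring's inner edge with the foot about 8 mm below the ring's top face.
- plug: bystander: loose straight plug standing on the bench, 100 mm tall, flat-bottomed cylinder 40 mm across up to 45 mm, stem 22 mm across above; origin at the centre of its underside. The master and the plug may swap places.
- can: bystander: blue spray can, 60 mm across, 160 mm tall, standing at the right; origin at the centre of its underside
- wrench: bystander: open-ended wrench lying at the far left of the bench; its long axis is x

How it is judged:
On the way, in this order (a step that is already met when the one before it is completed fails the run):
1. the recessed button is pressed in by the stylus, the nest still empty (value of joint zero above 0.003 m and contact force between stylus and readout above 1 N and horizontal distance between master and ring_mouth above 0.06 m), for 0.1 s.
2. the stylus stands in the holder hole again, let go, the nest still empty (horizontal distance between stylus_tip and holder_hole0 below 0.008 m and z of stylus_tip in the frame of holder_hole0 below -0.035 m and angle between stylus's own z axis and vertical below 0.12 rad and contact force between the fingers and stylus below 0.1 N and horizontal distance between master and ring_mouth above 0.06 m), for 0.2 s.
At the end, for the whole second after the job is handed in: Ring held at least 12 of 14 mm down by the master, which sits in it within 6 mm of centre, foot 3-12 mm below the ring top, tilt < 0.15 rad, still, fingers on it > 2 N, bearing on the nest > 8 N; stylus in the holder hole, tip within 8 mm of the axis, 35 mm deep, tilt < 0.12 rad (value of joint nest_ring above 0.012 m and horizontal distance between master and ring_mouth below 0.006 m and z of master in the frame of ring_mouth between -0.012 and -0.003 m and angle between master's own z axis and vertical below 0.15 rad and contact force between master and nest above 8 N and contact force between the fingers and master above 2 N and linear speed of master below 0.02 m/s and horizontal distance between stylus_tip and holder_hole0 below 0.008 m and z of stylus_tip in the frame of holder_hole0 below -0.035 m and angle between stylus's own z axis and vertical below 0.12 rad); the arm keeps its last pose, push and grip.
It fails at once if the plug is moved more than 25 mm or tipped (distance of plug from where it was at the start of the episode above 0.025 m or angle between plug's own z axis and vertical above 0.5 rad).
It fails at once if the can is moved more than 25 mm or tipped (distance of can from where it was at the start of the episode above 0.025 m or angle between can's own z axis and vertical above 0.5 rad).
It fails at once if the wrench is moved more than 25 mm (distance of wrench from where it was at the start of the episode above 0.025 m).
It also fails if it takes over 64 s, if anything falls off the work surface, if the arm or the gripper's body presses on something with over 40 N, if the wrist force passes 120 N, or if a joint passes its speed limit or range.

### The arm

A 6-joint arm with a two-finger parallel gripper is mounted at the origin on the work surface. World frame = base frame: x ahead of the robot, y to its left, z up, the work surface at z = 0. Lengths are in m, angles in rad, forces in N, time in s.
With the tool pointing down it reaches from about 0.25 to 0.775 m from the base axis. Payload 4 kg.
Tool frame: the origin (TCP) lies on the centre line of the jaws, within the pads' length; the fingertips stand 11 mm ahead of it and the grasp point (between the pads) lies 8 mm behind it (bot.finger_overhang is the distance from the TCP to the fingertips, in m); z points along the fingers, y is the line along which they close (so a half turn about z gives the same grasp; the last joint's range is limited). The gripper opens to 94 mm and grips with 3 to 60 N. Pads are 16 mm wide; open, the fingers measure 119 mm over their backs; the gripper's body (75 mm by 177 mm) begins 78 mm behind the grasp point.
Start: joints at [1.172, 0.087, 1.371, -0, 1.684, -0.103], TCP at [0.16, 0.526, 0.194] pointing down, gripper open.
Joint ranges: [-3.1, 3.1], [-0.76, 2.03], [0.27, 2.55], [-1.08, 4.22], [0.17, 2.65], [-2.57, 2.57]. Speed limits (rad/s): [2.79, 2.79, 3.14, 3.14, 3.14, 3.14].

### API

Orientations are given as a rotation vector (axis times angle).
In Python, from plant import bot gives the robot as it stands.
- The arm moves only by the tool servo_tool, never from a script. Its argument "moves" is a list of rows, each an object of numbers: "tx", "ty", "tz": the shift along the tool's x, y, z in cm; "turn": the turn about the tool's z in degrees. A call has 1 to 20 rows; each row shifts and turns the commanded pose from where the row before left it, along the tool's axes as they then stand; what a row does not reach is not made up. A row lasts 1/8 s, in which the tool goes at most 62.5 mm and 10.7 degrees, less where a joint would pass 70% of its speed; a pose out of reach is approached as far as the arm can. A call is refused whole if a number of a shift passes 6.25 or a number of a turn 10.7, either way. A call with a gripper value outside its range is refused whole. "grip" is the closure, from 0 (fully open) to 1 (shut), set as the call begins (left out, the last holds). The fingers move at their own pace and stop on an object; "newtons" is the grip in N (left out, the last holds). Time passes only in rows, so rows that do not move let the fingers close. It gives the time, the measured TCP pose, the force, the opening and the grip force at its end, in the units of the state.
- bot.get_obs(): the state, without advancing time (a new reading comes with each control period).
- bot.snapshot(name): name is "scene" or "top" or "wrist"; returns the picture (400x640x3 uint8, blue, green, red); there is no depth.
- bot.camera_info(name): a dict with "intrinsics" (3x3 intrinsics, pixels), "T" (4x4, takes a point from camera to world coordinates); the wrist camera has in their place "hand_eye" (4x4, takes a point from camera to tool coordinates, whose origin is the TCP and whose axes are the flange's). Camera axes: x right, y up, looking along -z (the intrinsics and any distortion apply to the point x, -y, -z); pixel columns grow to the right and rows downward; lengths in m; the calibration is good to about 2 mm. A picture is of the moment at which its call begins: read the wrist's pose just before it. camera_info takes no time and is no camera call.
- bot.close_job(): hands the job in; it is judged then, once.
The state is a dict: "t": time; "joints": joint angles; "joint_vel": joint speeds; "joint_efforts": joint torques, N m; "ee_pos": TCP position; "orientation": TCP orientation; "ft_force": force on the tool from outside, world axes, zero at the start; "ft_torque": the same for the moment, N m; "grip_width": opening from 0.0 (shut) to 1.0 (fully open); "gripper_force": force on a finger pad.
Only numpy, scipy, OpenCV 4.12 (cv2) and the standard library are available. Lean on these libraries where they do the work, as an engineer would, in place of code of your own. Each camera call takes 0.05 s, during which the arm holds its last target. There are 200 camera calls.

## Working session

There is one attempt and no reset: what is moved stays moved. The work goes in short steps, Python scripts to look and compute and a tool call to move; the robot and the scene stay as the last step left them, time stands still between calls to the robot, and variables do not carry over. Pictures are saved under pics/ and viewed, at most 10 in all, crops included, and the job is handed in when it is done.

Besides the shell and the picture viewer there is one more tool, called by a JSON object that holds its "api" and its "payload". servo_tool: Moves the arm, as the interface text tells. Its arguments: {"type":"object","properties":{"moves":{"type":"array"},"grip":{"type":"number"},"newtons":{"type":"number"}},"required":["moves"]}

```bash
ls; mkdir -p pics; python3 - <<'E'
from plant import bot
import cv2,numpy as np
np.set_printoptions(precision=4,suppress=True)
for n in("scene","top"):
    cv2.imwrite(f"pics/{n}0.png",bot.snapshot(n)); c=bot.camera_info(n); print(n,c)
print(bot.camera_info("wrist")); o=bot.get_obs(); print(o)
E
```

```text
pics
scene {'intrinsics': array([[450.9556,   0.    , 320.254 ],
       [  0.    , 450.9556, 205.1308],
       [  0.    ,   0.    ,   1.    ]]), 'T': array([[ 0.3486, -0.6692,  0.6563,  1.3304],
       [ 0.9373,  0.2534, -0.2394, -0.365 ],
       [-0.0061,  0.6986,  0.7155,  0.8966],
       [ 0.    ,  0.    ,  0.    ,  1.    ]])}
top {'intrinsics': array([[417.4268,   0.    , 316.9874],
       [  0.    , 417.4268, 199.533 ],
       [  0.    ,   0.    ,   1.    ]]), 'T': array([[-0.0263,  0.9853, -0.169 ,  0.3824],
       [-0.9996, -0.027 , -0.0017, -0.0779],
       [-0.0063,  0.1689,  0.9856,  1.2687],
       [ 0.    ,  0.    ,  0.    ,  1.    ]])}
{'intrinsics': array([[321.3973,   0.    , 320.4371],
       [  0.    , 321.3973, 199.9622],
       [  0.    ,   0.    ,   1.    ]]), 'hand_eye': array([[ 0.0003,  0.9581,  0.2866,  0.0848],
       [ 1.    , -0.0001, -0.0008,  0.0007],
       [-0.0007,  0.2866, -0.9581, -0.1912],
       [ 0.    ,  0.    ,  0.    ,  1.    ]])}
{'t': 0.1, 'joints': array([ 1.1719,  0.0879,  1.3721, -0.    ,  1.6836, -0.1031]), 'joint_vel': array([ 0.0011, -0.001 , -0.0042,  0.0004, -0.0006, -0.0003]), 'joint_efforts': array([  0.002 , -34.1252, -30.3302,   0.0719,   0.0304,  -0.0001]), 'ee_pos': array([0.1601, 0.5256, 0.1925]), 'orientation': array([-0.463 , -3.1068,  0.0031]), 'ft_force': array([-0.7375,  0.1588,  0.2536]), 'ft_torque': array([ 0.0533, -0.0421,  0.0205]), 'gripper_force': 0.0, 'grip_width': 0.9998761026193432}
```

View pics/top0.png

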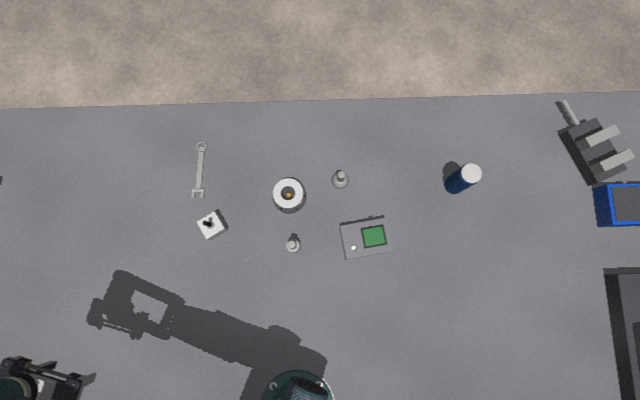

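View pics/scene0.png

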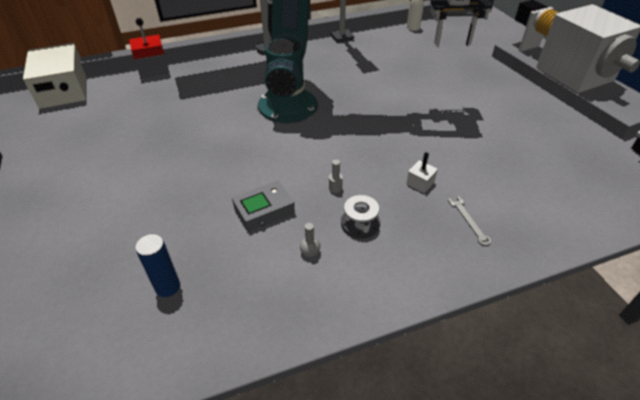

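The top view shows the holder at (211,224), nest at (289,194), stemmed parts at (340,178) and (293,243), the readout at (367,237) with its button at (353,248), the can at (465,177) and the wrench at (199,170). In the scene view, the part at (310,245) looks like the ball-bodied master. I'll zoom in to check.

```bash
cat > h.py <<'E'
import cv2,numpy as np
from scipy.spatial.transform import Rotation as R
from plant import bot
np.set_printoptions(precision=4,suppress=True)
def cam(n):
    c=bot.camera_info(n)
    if n=="wrist":
        o=bot.get_obs(); T=np.eye(4); T[:3,:3]=R.from_rotvec(o["orientation"]).as_matrix(); T[:3,3]=o["ee_pos"]
        return c["intrinsics"],T@c["hand_eye"]
    return c["intrinsics"],c["T"]
def ray(KT,px,z):
    K,T=KT; d=T[:3,:3]@np.array([(px[0]-K[0,2])/K[0,0],-(px[1]-K[1,2])/K[1,1],-1]); return T[:3,3]+d*(z-T[2,3])/d[2]
def proj(KT,p):
    K,T=KT; q=T[:3,:3].T@(np.asarray(p)-T[:3,3]); return np.array([K[0,2]-K[0,0]*q[0]/q[2],K[1,2]+K[1,1]*q[1]/q[2]])
def tri(KTs,pxs):
    A=np.zeros((3,3));b=np.zeros(3)
    for KT,px in zip(KTs,pxs):
        c=KT[1][:3,3]; d=ray(KT,px,0)-c; d/=np.linalg.norm(d); M=np.eye(3)-np.outer(d,d); A+=M;b+=M@c
    return np.linalg.solve(A,b)
E
python3 - <<'E'
from h import *
t=cam("top");s=cam("scene")
for n,px,z in [("holder",(211,224),.05),("sty",(208,221.5),.11),("nest",(288.5,193),.066),("far",(340,174),.1),("near",(293,244),.1),("button",(353.5,248),.038),("readout",(366,238),.044),("can",(470,172),.16)]:
    p=ray(t,px,z); print(n,p,proj(s,p))
a=cv2.imread("pics/top0.png")[130:270,180:400]; b=cv2.imread("pics/scene0.png")[140:280,220:440]
cv2.imwrite("pics/crop.png",np.vstack([cv2.resize(i,None,fx=2.1,fy=2.1,interpolation=cv2.INTER_CUBIC) for i in(a,b)]))
E
```

```text
holder [0.527  0.2374 0.05  ] [422.56   170.2517]
sty [0.5272 0.2304 0.11  ] [423.7499 154.3337]
nest [0.6104 0.0072 0.066 ] [360.4304 206.7404]
far [ 0.6554 -0.1438  0.1   ] [310.4826 225.7448]
near [ 0.4588 -0.0056  0.1   ] [334.1806 161.8729]
button [ 0.4465 -0.1789  0.038 ] [273.5025 190.9923]
readout [ 0.4743 -0.2162  0.044 ] [262.8451 199.5382]
can [ 0.6371 -0.4939  0.16  ] [150.5738 244.6214]
```

View pics/crop.png

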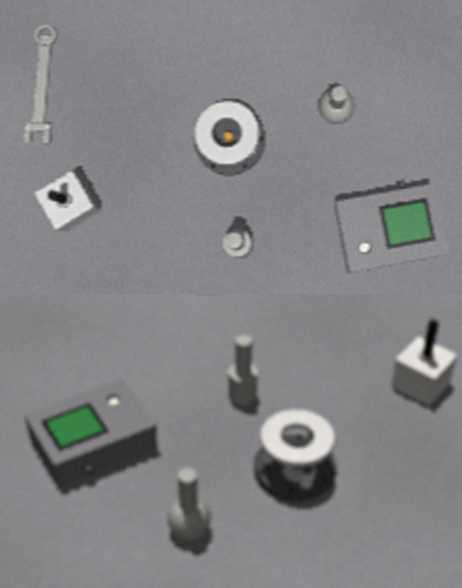

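The far part at (0.655,-0.144) is the ball-bodied master and the near one is the plug. Both views agree to a few pixels, so I'll move above the stylus.

{"api": "servo_tool", "payload": {"moves": [{"tx":-4.8,"ty":-1.9},{"tx":-4.8,"ty":-1.9},{"tx":-4.8,"ty":-1.9},{"tx":-4.8,"ty":-1.9},{"tx":-4.8,"ty":-1.9},{"tx":-4.8,"ty":-1.9},{"tx":-4.8,"ty":-1.9},{"tx":-4.8,"ty":-1.9},{"tx":-4.8,"ty":-1.9},{"tx":0},{"tx":0}], "grip": 0, "newtons": 30}}

```text
validation failed for argument at $.mo...
```

```bash
python3 - <<'E'
from h import *
w=cam("wrist");im=bot.snapshot("wrist");cv2.imwrite("pics/w1.png",im)
print(bot.get_obs()["ee_pos"],proj(w,(.527,.234,.11)),proj(w,(.527,.234,.05)))
E
```

```text
[0.1602 0.5257 0.1927] [185.4163 528.246 ] [202.0202 476.2343]
```

View pics/w1.png

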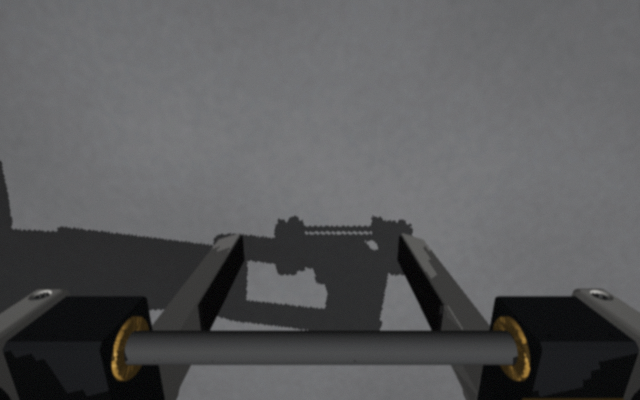

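The wrist picture shows the fingertips near row 240, with a guide bar at rows 330–365. The move call was refused, probably because rows need every key, so I'll send all four.

{"api": "servo_tool", "payload": {"moves": [{"tx":-4.8,"ty":-1.9,"tz":0,"turn":0},{"tx":-4.8,"ty":-1.9,"tz":0,"turn":0},{"tx":-4.8,"ty":-1.9,"tz":0,"turn":0},{"tx":-4.8,"ty":-1.9,"tz":0,"turn":0},{"tx":-4.8,"ty":-1.9,"tz":0,"turn":0},{"tx":-4.8,"ty":-1.9,"tz":0,"turn":0},{"tx":-4.8,"ty":-1.9,"tz":0,"turn":0},{"tx":-4.8,"ty":-1.9,"tz":0,"turn":0},{"tx":-4.8,"ty":-1.9,"tz":0,"turn":0},{"tx":0,"ty":0,"tz":0,"turn":0},{"tx":0,"ty":0,"tz":0,"turn":0}], "grip": 0, "newtons": 30}}

```text
t: 1.52
ee_pos: [0.5232, 0.2368, 0.1931]
orientation: [-0.463, -3.106, -0.0]
ft_force: [-0.8, -0.4, 0.1]
grip_width: 0.998
gripper_force: 0.0
```

```bash
python3 - <<'E'
from h import *
w=cam("wrist");im=bot.snapshot("wrist");cv2.imwrite("pics/w2.png",im)
print(bot.get_obs()["ee_pos"],proj(w,(.527,.234,.11)),proj(w,(.527,.234,.05)),proj(w,bot.get_obs()["ee_pos"]))
E
```

```text
[0.5229 0.2373 0.1934] [317.661  207.7581] [318.0895 190.5609] [319.6376 240.4771]
```

View pics/w2.png

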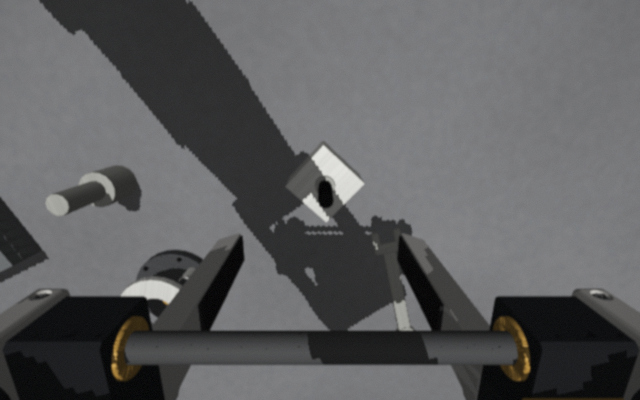

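The holder's top corners are at about (323,142), (364,184), (327,222) and (287,186), with the black stylus at (325,193). I'll measure both.

```bash
python3 - <<'E'
from h import *
w=cam("wrist");im=cv2.imread("pics/w2.png")
g=im.max(2); sub=(g[165:218,300:350]<22).astype(np.uint8)
n,l,s,c=cv2.connectedComponentsWithStats(sub); i=1+s[1:,4].argmax(); print(s[i][:4]+[300,165,0,0],c[i]+[300,165])
x0,y0,ww,hh=s[i][:4]; x0+=300;y0+=165
# top disc: lower end of blob, scaled dia 14mm
r=ww/2; ctop=(x0+r,y0+hh-r)
print("top",ctop,ray(w,ctop,.11)," expected dia px", 14/1000*321/np.linalg.norm(ray(w,ctop,.11)-w[1][:3,3]))
for p in[(323,142),(364,184),(327,222),(287,186)]: print(ray(w,p,.05))
E
```

```text
[319 181  13  26] [324.8369 194.0532]
top (np.float64(325.5), np.float64(200.5)) [0.5223 0.2431 0.11  ]  expected dia px 15.673388319368835
[0.4788 0.2544 0.05  ]
[0.5342 0.2836 0.05  ]
[0.5642 0.2334 0.05  ]
[0.5123 0.204  0.05  ]
```

{"api": "servo_tool", "payload": {"moves": [{"tx":0.2,"ty":0.5,"tz":2.5,"turn":0},{"tx":0,"ty":0,"tz":2.5,"turn":0},{"tx":0,"ty":0,"tz":2.5,"turn":0},{"tx":0,"ty":0,"tz":2,"turn":0},{"tx":0,"ty":0,"tz":1.6,"turn":0},{"tx":0,"ty":0,"tz":0,"turn":0}]}}

```text
t: 2.33
ee_pos: [0.5217, 0.2424, 0.0813]
orientation: [-0.46, -3.105, 0.002]
ft_force: [-0.0, 0.2, -0.5]
grip_width: 1.0
gripper_force: 0.0
```

```bash
python3 - <<'E'
from h import *
w=cam("wrist");im=bot.snapshot("wrist");cv2.imwrite("pics/w3.png",im)
print(bot.get_obs()["ee_pos"],proj(w,bot.get_obs()["ee_pos"]))
E
```

```text
[0.5227 0.2425 0.0825] [319.6704 242.98  ]
```

View pics/w3.png

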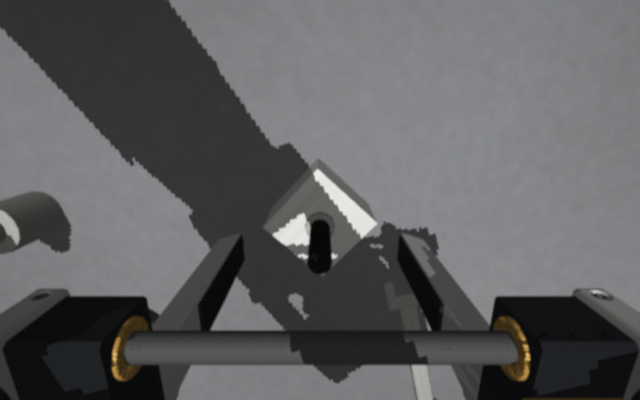

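The stylus is centred between the jaws, at column 320 with its top near row 265. Closing.

{"api": "servo_tool", "payload": {"moves": [{"tx":0,"ty":0,"tz":0,"turn":0},{"tx":0,"ty":0,"tz":0,"turn":0},{"tx":0,"ty":0,"tz":0,"turn":0},{"tx":0,"ty":0,"tz":0,"turn":0},{"tx":0,"ty":0,"tz":0,"turn":0},{"tx":0,"ty":0,"tz":0,"turn":0},{"tx":0,"ty":0,"tz":0,"turn":0},{"tx":0,"ty":0,"tz":0,"turn":0}], "grip": 1, "newtons": 30}}

```text
t: 3.38
ee_pos: [0.5233, 0.242, 0.0826]
orientation: [-0.463, -3.107, -0.0]
ft_force: [-0.5, 0.4, -0.1]
grip_width: 0.185
gripper_force: 0.0
```

```bash
python3 - <<'E'
from h import *
o=bot.get_obs();print(o["ee_pos"],o["orientation"],o["grip_width"],o["gripper_force"],o["ft_force"])
E
```

```text
[0.5233 0.242  0.0826] [-0.463  -3.1073 -0.0001] 0.184894942942389 0.0 [-0.4544  0.3566 -0.1145]
```

Still closing (17 mm against a 14 mm grip). A few more rows.

{"api": "servo_tool", "payload": {"moves": [{"tx":0,"ty":0,"tz":0,"turn":0},{"tx":0,"ty":0,"tz":0,"turn":0},{"tx":0,"ty":0,"tz":0,"turn":0},{"tx":0,"ty":0,"tz":0,"turn":0}]}}

```text
t: 3.88
ee_pos: [0.5233, 0.242, 0.0826]
orientation: [-0.463, -3.107, -0.0]
ft_force: [-0.4, -0.3, 0.5]
grip_width: 0.137
gripper_force: 30.0
```

{"api": "servo_tool", "payload": {"moves": [{"tx":0,"ty":0,"tz":-2,"turn":0},{"tx":0,"ty":0,"tz":-4,"turn":0},{"tx":0,"ty":0,"tz":-4,"turn":0},{"tx":0,"ty":0,"tz":-2,"turn":0},{"tx":-0.6,"ty":-5.3,"tz":0,"turn":0},{"tx":-0.6,"ty":-5.3,"tz":0,"turn":0},{"tx":-0.6,"ty":-5.3,"tz":0,"turn":0},{"tx":-0.6,"ty":-5.3,"tz":0,"turn":0},{"tx":-0.6,"ty":-5.3,"tz":0,"turn":0},{"tx":-0.6,"ty":-5.3,"tz":0,"turn":0},{"tx":-0.6,"ty":-5.3,"tz":0,"turn":0},{"tx":-0.6,"ty":-5.4,"tz":0,"turn":0},{"tx":0,"ty":0,"tz":0,"turn":0},{"tx":0,"ty":0,"tz":0,"turn":0}]}}

```text
t: 5.62
ee_pos: [0.4453, -0.1781, 0.2024]
orientation: [-0.464, -3.107, -0.002]
ft_force: [-0.1, -0.4, -1.0]
grip_width: 0.136
gripper_force: 30.0
```

```bash
python3 - <<'E'
from h import *
w=cam("wrist");im=bot.snapshot("wrist");cv2.imwrite("pics/w4.png",im)
o=bot.get_obs();e=o["ee_pos"]; print(e,o["grip_width"],proj(w,e-[0,0,.0726]),proj(w,(.4465,-.179,.038)))
E
```

```text
[ 0.4455 -0.1776  0.2025] 0.13969219801322721 [319.9167 206.6117] [318.9849 183.0228]
```

View pics/w4.png

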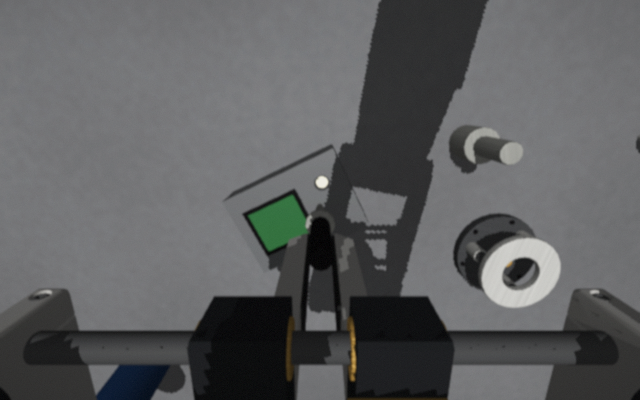

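The button is at about (321,183), just beyond the tip near (319,208). The ring's hole is around (520,270). I'll measure those and zoom on the tip.

```bash
python3 - <<'E'
from h import *
w=cam("wrist");im=cv2.imread("pics/w4.png");g=im.min(2)
def blob(x0,x1,y0,y1,th):
    n,l,s,c=cv2.connectedComponentsWithStats((g[y0:y1,x0:x1]>th).astype(np.uint8)); i=1+s[1:,4].argmax(); return s[i]+[x0,y0,0,0,0],c[i]+[x0,y0],(l==i)
s,c,_=blob(305,340,170,200,170); print("btn",s,c,ray(w,c,.038))
s,c,m=blob(470,570,225,315,140)
cn,_=cv2.findContours(m.astype(np.uint8),cv2.RETR_EXTERNAL,cv2.CHAIN_APPROX_NONE); e=cv2.fitEllipse(max(cn,key=len)); 
p=np.array(e[0])+[470,225]; print("ring",s,e,p,ray(w,p,.066))
cv2.imwrite("pics/c4.png",cv2.resize(im[165:285,250:390],None,fx=5,fy=5,interpolation=cv2.INTER_CUBIC))
E
```

```text
btn [316 176  12  12 109] [321.5596 181.6239] [ 0.446  -0.1753  0.038 ]
ring [ 482  238   79   70 3385] ((50.88191604614258, 47.563289642333984), (66.02378845214844, 81.53556823730469), 62.70109176635742) [520.8819 272.5633] [0.6079 0.0136 0.066 ]
```

View pics/c4.png

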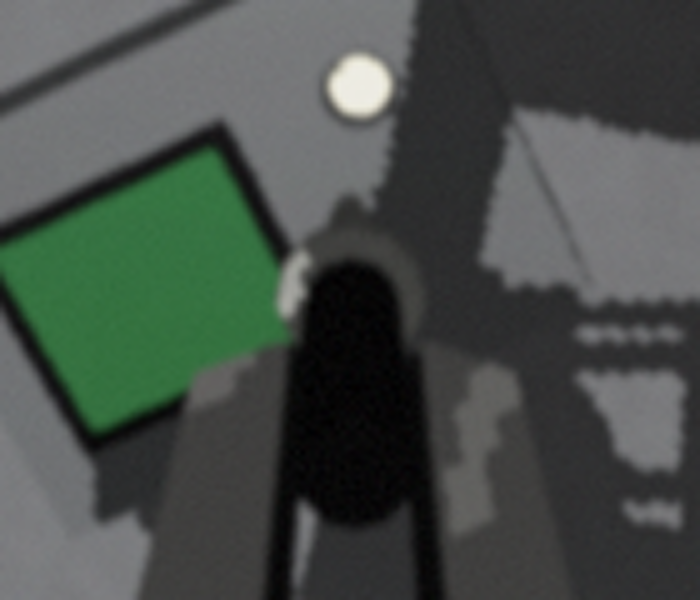

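The tip at about (320,206) matches its predicted pixel, so the stylus hangs true under the TCP. The button needs a +2 mm shift along tool y. Descending.

{"api": "servo_tool", "payload": {"moves": [{"tx":0,"ty":0.2,"tz":2.5,"turn":0},{"tx":0,"ty":0,"tz":3,"turn":0},{"tx":0,"ty":0,"tz":2,"turn":0},{"tx":0,"ty":0,"tz":1,"turn":0},{"tx":0,"ty":0,"tz":0.4,"turn":0},{"tx":0,"ty":0,"tz":0,"turn":0},{"tx":0,"ty":0,"tz":0,"turn":0}]}}

```text
t: 6.55
ee_pos: [0.4465, -0.1768, 0.1146]
orientation: [0.462, 3.106, -0.001]
ft_force: [0.4, -0.1, -0.2]
grip_width: 0.139
gripper_force: 30.0
```

{"api": "servo_tool", "payload": {"moves": [{"tx":0,"ty":0,"tz":0.2,"turn":0},{"tx":0,"ty":0,"tz":0.2,"turn":0},{"tx":0,"ty":0,"tz":0.2,"turn":0},{"tx":0,"ty":0,"tz":0,"turn":0}]}}

```text
t: 7.05
ee_pos: [0.4462, -0.1769, 0.108]
orientation: [0.463, 3.106, -0.0]
ft_force: [0.1, 0.3, 3.0]
grip_width: 0.142
gripper_force: 30.0
```

The button is yielding at 3 N. Pressing further.

{"api": "servo_tool", "payload": {"moves": [{"tx":0,"ty":0,"tz":0.1,"turn":0},{"tx":0,"ty":0,"tz":0.1,"turn":0},{"tx":0,"ty":0,"tz":0.1,"turn":0},{"tx":0,"ty":0,"tz":0,"turn":0},{"tx":0,"ty":0,"tz":0,"turn":0},{"tx":0,"ty":0,"tz":0,"turn":0}]}}

```text
t: 7.8
ee_pos: [0.4467, -0.177, 0.1061]
orientation: [0.463, 3.105, -0.001]
ft_force: [-1.3, 0.8, 7.4]
grip_width: 0.138
gripper_force: 30.0
```

7.4 N means the button has bottomed. Now back to the holder.

{"api": "servo_tool", "payload": {"moves": [{"tx":0,"ty":0,"tz":-2,"turn":0},{"tx":0,"ty":0,"tz":-4,"turn":0},{"tx":0,"ty":0,"tz":-4,"turn":0},{"tx":0.6,"ty":5.3,"tz":0,"turn":0},{"tx":0.6,"ty":5.3,"tz":0,"turn":0},{"tx":0.6,"ty":5.3,"tz":0,"turn":0},{"tx":0.6,"ty":5.3,"tz":0,"turn":0},{"tx":0.6,"ty":5.3,"tz":0,"turn":0},{"tx":0.6,"ty":5.3,"tz":0,"turn":0},{"tx":0.6,"ty":5.3,"tz":0,"turn":0},{"tx":0.6,"ty":5.2,"tz":0,"turn":0},{"tx":0,"ty":0,"tz":0,"turn":0},{"tx":0,"ty":0,"tz":0,"turn":0},{"tx":0,"ty":0,"tz":0,"turn":0}]}}

```text
t: 9.55
ee_pos: [0.5232, 0.2407, 0.2044]
orientation: [-0.466, -3.107, 0.001]
ft_force: [-0.5, 0.4, -0.5]
grip_width: 0.141
gripper_force: 30.0
```

```bash
python3 - <<'E'
from h import *
w=cam("wrist");im=bot.snapshot("wrist")
o=bot.get_obs();e=o["ee_pos"];x=R.from_rotvec(o["orientation"]).as_matrix()
print(e,x.T@(np.array([.5233,.242,e[2]])-e)*100,proj(w,e-[0,0,.0726]),proj(w,(.5233,.242,.05)))
cv2.imwrite("pics/c5.png",cv2.resize(im[130:270,240:400],None,fx=4,fy=4,interpolation=cv2.INTER_CUBIC))
E
```

```text
[0.5233 0.2406 0.2047] [ 0.039   0.1304 -0.    ] [319.4436 206.7427] [320.8349 183.6452]
```

View pics/c5.png

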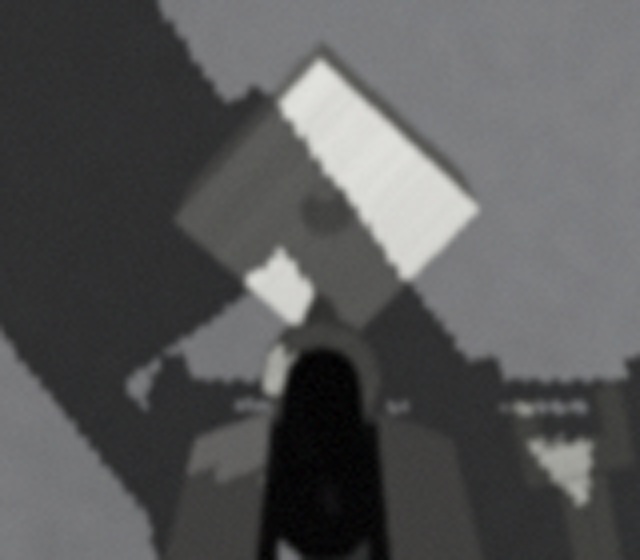

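The hole is at about (321,183), as predicted, and the tip is in line with it. I'll shift 1.3 mm along y and lower.

{"api": "servo_tool", "payload": {"moves": [{"tx":0.04,"ty":0.13,"tz":2,"turn":0},{"tx":0,"ty":0,"tz":3,"turn":0},{"tx":0,"ty":0,"tz":2,"turn":0},{"tx":0,"ty":0,"tz":0.5,"turn":0},{"tx":0,"ty":0,"tz":0,"turn":0},{"tx":0,"ty":0,"tz":0.8,"turn":0},{"tx":0,"ty":0,"tz":0.8,"turn":0},{"tx":0,"ty":0,"tz":0,"turn":0}]}}

```text
t: 10.6
ee_pos: [0.5227, 0.2432, 0.1126]
orientation: [-0.463, -3.106, 0.001]
ft_force: [-0.2, -0.1, -0.4]
grip_width: 0.141
gripper_force: 30.0
```

The tip is 10 mm into the hole with no contact force.

{"api": "servo_tool", "payload": {"moves": [{"tx":0,"ty":0,"tz":0.8,"turn":0},{"tx":0,"ty":0,"tz":0.8,"turn":0},{"tx":0,"ty":0,"tz":0.8,"turn":0},{"tx":0,"ty":0,"tz":0.4,"turn":0},{"tx":0,"ty":0,"tz":0,"turn":0},{"tx":0,"ty":0,"tz":0,"turn":0}]}}

```text
t: 11.35
ee_pos: [0.5235, 0.2434, 0.0859]
orientation: [0.463, 3.107, 0.001]
ft_force: [-0.4, -0.5, 0.3]
grip_width: 0.138
gripper_force: 30.0
```

{"api": "servo_tool", "payload": {"moves": [{"tx":0,"ty":0,"tz":0.2,"turn":0},{"tx":0,"ty":0,"tz":0,"turn":0},{"tx":0,"ty":0,"tz":0,"turn":0}]}}

```text
t: 11.72
ee_pos: [0.5233, 0.2434, 0.0836]
orientation: [0.463, 3.107, 0.0]
ft_force: [-0.4, -0.4, -1.0]
grip_width: 0.137
gripper_force: 30.0
```

{"api": "servo_tool", "payload": {"moves": [{"tx":0,"ty":0,"tz":0,"turn":0},{"tx":0,"ty":0,"tz":0,"turn":0},{"tx":0,"ty":0,"tz":0,"turn":0},{"tx":0,"ty":0,"tz":0,"turn":0},{"tx":0,"ty":0,"tz":0,"turn":0},{"tx":0,"ty":0,"tz":0,"turn":0},{"tx":0,"ty":0,"tz":0,"turn":0},{"tx":0,"ty":0,"tz":0,"turn":0},{"tx":0,"ty":0,"tz":0,"turn":0},{"tx":0,"ty":0,"tz":0,"turn":0}], "grip": 0}}

```text
t: 12.98
ee_pos: [0.5233, 0.2434, 0.0836]
orientation: [0.463, 3.107, 0.0]
ft_force: [-0.5, 0.1, 0.3]
grip_width: 0.999
gripper_force: 0.0
```

{"api": "servo_tool", "payload": {"moves": [{"tx":0,"ty":0,"tz":-2,"turn":0},{"tx":0,"ty":0,"tz":-4,"turn":0},{"tx":0,"ty":0,"tz":-4,"turn":0},{"tx":0,"ty":0,"tz":-1.5,"turn":0},{"tx":0,"ty":0,"tz":0,"turn":0}]}}

```text
t: 13.6
ee_pos: [0.5237, 0.2435, 0.1993]
orientation: [0.463, 3.106, 0.002]
ft_force: [0.4, -0.3, -0.1]
grip_width: 1.001
gripper_force: 0.0
```

```bash
python3 - <<'E'
from h import *
w=cam("wrist");im=bot.snapshot("wrist");cv2.imwrite("pics/w6.png",im)
print(bot.get_obs()["ee_pos"],proj(w,(.5233,.243,.11)),proj(w,(.5233,.243,.055)))
g=im.max(2); sub=(g[150:230,290:350]<22).astype(np.uint8)
n,l,s,c=cv2.connectedComponentsWithStats(sub); i=1+s[1:,4].argmax(); print(s[i]+[290,150,0,0,0],c[i]+[290,150])
E
```

```text
[0.523  0.2432 0.1976] [318.6056 200.5272] [318.7877 185.7052]
[314 181  12  25 265] [319.6    192.7736]
```

{"api": "servo_tool", "payload": {"moves": [{"tx":-3,"ty":-4.1,"tz":0,"turn":0},{"tx":-3,"ty":-4.1,"tz":0,"turn":0},{"tx":-3,"ty":-4.1,"tz":0,"turn":0},{"tx":-3,"ty":-4.1,"tz":0,"turn":0},{"tx":-3,"ty":-4.1,"tz":0,"turn":0},{"tx":-3,"ty":-4.1,"tz":0,"turn":0},{"tx":-3,"ty":-4.1,"tz":0,"turn":0},{"tx":-3,"ty":-4.1,"tz":0,"turn":0},{"tx":0,"ty":0,"tz":0,"turn":0},{"tx":0,"ty":0,"tz":0,"turn":0}]}}

```text
t: 14.9
ee_pos: [0.6564, -0.1397, 0.1961]
orientation: [-0.462, -3.103, -0.002]
ft_force: [-0.1, 0.2, 0.3]
grip_width: 0.997
gripper_force: 0.0
```

```bash
python3 - <<'E'
from h import *
w=cam("wrist");im=bot.snapshot("wrist");cv2.imwrite("pics/w7.png",im)
print(bot.get_obs()["ee_pos"],proj(w,(.655,-.143,.1)),proj(w,(.655,-.143,.022)))
E
```

```text
[ 0.6566 -0.1391  0.197 ] [315.5556 198.8159] [316.4315 180.1252]
```

View pics/w7.png

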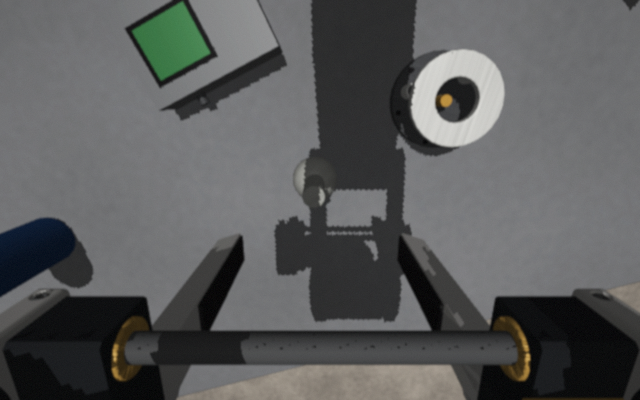

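The stylus stands upright in the hole (black blob at columns 314–326, rows 181–206, as expected). The ring at (457,99) is clear, and the master sits half in shadow, with its stem top at about (318,198). I'll measure the ring and stem.

```bash
python3 - <<'E'
from h import *
w=cam("wrist");im=cv2.imread("pics/w7.png");g=cv2.cvtColor(im,cv2.COLOR_BGR2GRAY)
m=(g[40:160,395:515]>140).astype(np.uint8)
cn,_=cv2.findContours(m,cv2.RETR_CCOMP,cv2.CHAIN_APPROX_NONE)
for c in cn:
    if len(c)>60:
        e=cv2.fitEllipse(c);p=np.array(e[0])+[395,40];print("ring",len(c),p,e[1],ray(w,p,.066))
for r in range(150,216,3): print(r,g[r,288:344:2])
E
```

```text
ring 270 [457.6315  97.5829] (88.96354675292969, 100.79396057128906) [0.608  0.0139 0.066 ]
ring 131 [456.8126  98.8899] (43.13565444946289, 49.370426177978516) [0.6089 0.0129 0.066 ]
150 [126 125 125 125 125 123 123 122 122 123 119  74  49  52  53  48  49  48
  49  49  49  49  47  48  49  48  46  50]
153 [126 125 125 125 124 123 124 123 122 125 111  58  49  47  49  47  48  50
  48  47  48  49  47  49  47  48  48  46]
156 [125 124 124 124 125 123 124 123 123 122 100  53  49  49  48  50  46  47
  47  49  47  48  49  47  49  49  47  48]
159 [123 122 124 124 124 124 123 115 103  76  58  57  59  58  56  55  55  55
  51  50  47  47  47  48  47  47  49  49]
162 [123 126 126 123 125 121 106 106 109  69  61  59  60  62  60  61  61  60
  56  54  52  49  48  47  47  49  48  48]
165 [126 126 125 124 116 104 116 131 127  74  61  63  64  61  64  64  61  61
  62  60  57  54  49  48  48  47  49  46]
168 [125 127 124 119 104 118 133 143 102  63  63  63  65  66  67  63  64  64
  61  62  57  56  54  51  49  48  49  51]
171 [125 127 126 104 115 133 145 150 129  69  66  68  69  67  69  68  63  62
  61  
[... 1001 characters left out ...]
126 128 126 124 125  94  64  64  64  65  62  63  61  66 135 161
 121  51  50 102 123 125 125 123 125 124]
201 [127 126 126 125 125 125 128 121  73  63  62  63  61  61  62  95 154 148
  83  47  57  98 123 125 126 124 127 123]
204 [125 126 127 125 128 127 127 129 115  83  64  61  64  63  62  67 122  82
  49  82 122 124 126 125 126 126 126 123]
207 [125 124 124 126 127 127 130 127 128 127 106  59  54  57  54  49  50  46
  50  98 124 123 122 122 125 124 123 122]
210 [125 128 128 126 126 126 126 128 126 126 123  72  49  47  49  47  49  48
  46  74 117 124 124 125 123 125 124 123]
213 [124 127 128 127 126 125 125 126 125 125 121  80  47  47  46  49  48  49
  49  80 122 123 123 123 125 125 123 126]
```

```bash
python3 - <<'E'
from h import *
w=cam("wrist");o=bot.get_obs();e=o["ee_pos"];M=R.from_rotvec(o["orientation"]).as_matrix()
p=ray(w,(314.2,195.5),.1);print(e,p,ray(w,(314.5,179),.022),"tool cm",M.T@(p-e)*100, 22/1000*321/np.linalg.norm(p-w[1][:3,3]))
E
```

```text
[ 0.6566 -0.1391  0.197 ] [ 0.6521 -0.1428  0.1   ] [ 0.6537 -0.1443  0.022 ] tool cm [ 0.2919 -0.488   9.7021] 23.569386088772198
```

{"api": "servo_tool", "payload": {"moves": [{"tx":0.28,"ty":-0.5,"tz":2,"turn":0},{"tx":0,"ty":0,"tz":3,"turn":0},{"tx":0,"ty":0,"tz":3,"turn":0},{"tx":0,"ty":0,"tz":2.5,"turn":0},{"tx":0,"ty":0,"tz":2,"turn":0},{"tx":0,"ty":0,"tz":0,"turn":0}]}}

```text
t: 15.7
ee_pos: [0.6517, -0.1428, 0.0714]
orientation: [-0.46, -3.104, -0.001]
ft_force: [-0.2, -0.2, 0.2]
grip_width: 1.003
gripper_force: 0.0
```

```bash
python3 - <<'E'
from h import *
w=cam("wrist");im=bot.snapshot("wrist");cv2.imwrite("pics/w8.png",im)
e=bot.get_obs()["ee_pos"];p=e.copy();p[2]=.1;print(e,proj(w,p))
g=cv2.cvtColor(im,cv2.COLOR_BGR2GRAY)
for r in range(225,300,5): print(r,g[r,290:350:2])
E
```

```text
[ 0.6527 -0.1434  0.0732] [318.4854 263.5175]
225 [ 65  68  69  70  71  74  69  53  54  56  54  55  67  87  86  84  83  78
  77  68  66 118 169 160 150 140 133 121 109  90]
230 [ 71  65  67  68  71  71  62  53  57  54  57  80  84  84  85  85  82  79
  76  73  65  98 158 150 141 134 128 114  96 119]
235 [ 96  66  65  66  68  66  56  54  55  55  66  83  85  84  86  83  82  78
  76  72  64  73 108 127 129 120 107  98 126 137]
240 [58 55 58 61 63 61 52 54 58 67 77 83 86 82 84 83 82 80 77 72 67 58 60 64
 90 82 63 59 56 52]
245 [ 59  72  88  98  58  54  53  53  57  81  82  87 108 109 104  94  78  61
  73  69  66  59  54  57  62  74  69  57  61  74]
250 [ 74  71  96  73  57  52  55  65  75 164 181 180 182 183 182 182 185 185
 171 134  85  62  69  81  72  63  94  83  72  83]
255 [ 56  57  56  55  56  62  70  79 163 183 180 181 182 184 181 179 181 180
 181 180 177 144  62  54  54  53  55  55  57  57]
260 [ 55  57  56  57  61  75  72  72  83 129 111  90 119 169 147 137 105  93
  78  95 147 130  89  55  54  56  57  54  56  57]
265 [57 57 57 55 68 74 72 73 74 73 73 72 73 72 71 70 70 70 69 71 72 72 68 56
 57 56 57 56 57 54]
270 [56 55 55 55 54 68 72 72 71 72 70 72 72 70 69 70 72 72 77 93 79 70 61 55
 55 57 57 57 58 58]
275 [ 55  54  54  56  56  57  58  68 142 164 163 164 174 160 170 173 170 174
 170 149  83  57  58  56  58  57  56  55  57  55]
280 [56 56 55 56 53 55 55 54 55 56 57 57 71 63 60 60 59 56 56 54 55 58 55 55
 57 58 56 57 55 56]
285 [54 55 55 56 55 54 54 54 55 55 56 57 55 53 55 54 55 56 54 54 56 56 55 56
 56 55 58 57 55 57]
290 [55 55 55 55 55 54 53 54 55 55 54 55 53 55 54 56 55 56 57 56 54 57 56 56
 55 55 57 54 56 56]
295 [55 56 69 72 59 55 57 56 53 56 53 55 54 55 54 55 56 56 56 57 55 56 54 57
 57 54 56 57 56 57]
```

The stem's top disc is centred at about (316.5,263) against a predicted (318.5,263.5), so it's within about 1 mm. Closing.

{"api": "servo_tool", "payload": {"moves": [{"tx":0,"ty":-0.1,"tz":0,"turn":0},{"tx":0,"ty":0,"tz":0,"turn":0},{"tx":0,"ty":0,"tz":0,"turn":0},{"tx":0,"ty":0,"tz":0,"turn":0},{"tx":0,"ty":0,"tz":0,"turn":0},{"tx":0,"ty":0,"tz":0,"turn":0},{"tx":0,"ty":0,"tz":0,"turn":0},{"tx":0,"ty":0,"tz":0,"turn":0},{"tx":0,"ty":0,"tz":0,"turn":0},{"tx":0,"ty":0,"tz":0,"turn":0},{"tx":0,"ty":0,"tz":0,"turn":0}], "grip": 1, "newtons": 50}}

```text
t: 17.12
ee_pos: [0.6528, -0.1453, 0.0735]
orientation: [-0.463, -3.107, -0.0]
ft_force: [-0.3, -0.4, -0.1]
grip_width: 0.226
gripper_force: 50.0
```

{"api": "servo_tool", "payload": {"moves": [{"tx":0,"ty":0,"tz":-1.5,"turn":0},{"tx":0,"ty":0,"tz":-3,"turn":0},{"tx":0,"ty":0,"tz":-3,"turn":0},{"tx":0,"ty":0,"tz":-3,"turn":0},{"tx":0,"ty":0,"tz":-1.5,"turn":0},{"tx":1.8,"ty":2.8,"tz":0,"turn":0},{"tx":1.8,"ty":2.8,"tz":0,"turn":0},{"tx":1.8,"ty":2.8,"tz":0,"turn":0},{"tx":1.8,"ty":2.8,"tz":0,"turn":0},{"tx":1.7,"ty":2.7,"tz":0,"turn":0},{"tx":0,"ty":0,"tz":0,"turn":0},{"tx":0,"ty":0,"tz":0,"turn":0}]}}

```text
t: 18.62
ee_pos: [0.6081, 0.0132, 0.1932]
orientation: [-0.463, -3.107, 0.001]
ft_force: [-0.1, -0.1, -2.6]
grip_width: 0.22
gripper_force: 50.0
```

```bash
python3 - <<'E'
from h import *
w=cam("wrist");im=bot.snapshot("wrist");cv2.imwrite("pics/w9.png",im)
o=bot.get_obs();e=o["ee_pos"];M=R.from_rotvec(o["orientation"]).as_matrix()
print(e,o["grip_width"],proj(w,(.608,.0137,.066)),M.T@(np.array([.608,.0137,e[2]])-e)*100)
g=cv2.cvtColor(im,cv2.COLOR_BGR2GRAY)
for r in range(140,235,6): print(r,g[r,256:392:4])
E
```

```text
[0.6082 0.0128 0.1932] 0.22213393837904177 [320.0273 190.0452] [ 0.0429  0.0758 -0.    ]
140 [113 115 114 113 116 117  62  46  47  45  45  30  26  28  26  27  29  28
  18  26  27  35  48  45  46  46  91 115  99 116 117 116 118 117]
146 [115 117 117 117 114 114 110  44  46  28  28  25  27  28  29  32  36  32
  25  28  27  26  28  33  47  48  47  46  47 118 118 118 118 116]
152 [116 115 115 115 116 115 116  55  22  16  31  65  82  83  82  84  85  86
  85  85  75  51  38  24  28  45  45  46  45  98 118 118 116 119]
158 [117 117 117 118 114 117 104  29  32  74  84  85  85  84  82  83  83  85
  83  83  84  82  85  61  27  27  47  47  45  54 117 114 114 117]
164 [117 117 118 117 116 117  27  42  81  84  86  84  84  82  83  83  83  83
  84  82  83  82  84  83  71  27  34  48  46  54 119 116 117 117]
170 [115 115 116 117 116  92  37  82  81  81  84  84  82  81  83  79  76  81
  84  83  81  86  81  85  82  74  22  46  46  48 116 118 116 118]
176 [117 117 116 116 119  84  82  80  83  82  82  84  77  33  26  31  38  26
  25  52  82  84  81  82  81  84  62  47  48  47  78 117 118 117]
182 [118 1
[... 576 characters left out ...]
20 121 123 122  86  82  82 108 132 144 150 156 159 167 168 166
 159 145 140 129 116  97 173 200 138 122  77  47  47  44 116 115]
212 [119 119 119 121 120 122 121  85  83 114 137 147 155 165 164 121  96 102
 147 154 144 137 125 105 116 157 118 119 120  46  45  45 116 114]
218 [118 118 120 119 119 123 107 120  91 121 139 147 156 103  70  75  73  73
  68  74 153 137 122 102  70 118 118 113 117  45  46  47  88 118]
224 [118 119 120 118 121  81  46  61 109 114 130 142 155  66  73  73  72  71
  67  60 132 130 118  96  50  46  48  48  60  66  47  47  50 111]
230 [119 123 120 119 119  46  48  46  47  72 110  57  58  69  73  74  71  71
  67  60  84  57  54  49  48  46  46  48  53  71  44  45  47  60]
```

The ring and master are both centred on column 320. Lowering to just above the seat.

{"api": "servo_tool", "payload": {"moves": [{"tx":0.04,"ty":0.07,"tz":1.5,"turn":0},{"tx":0,"ty":0,"tz":2,"turn":0},{"tx":0,"ty":0,"tz":1.5,"turn":0},{"tx":0,"ty":0,"tz":0.5,"turn":0},{"tx":0,"ty":0,"tz":0.3,"turn":0},{"tx":0,"ty":0,"tz":0.3,"turn":0},{"tx":0,"ty":0,"tz":0,"turn":0}]}}

```text
t: 19.55
ee_pos: [0.6087, 0.0139, 0.1336]
orientation: [0.463, 3.105, -0.001]
ft_force: [0.3, -1.0, -0.2]
grip_width: 0.225
gripper_force: 50.0
```

{"api": "servo_tool", "payload": {"moves": [{"tx":0,"ty":0,"tz":0.2,"turn":0},{"tx":0,"ty":0,"tz":0.2,"turn":0},{"tx":0,"ty":0,"tz":0.2,"turn":0},{"tx":0,"ty":0,"tz":0,"turn":0},{"tx":0,"ty":0,"tz":0,"turn":0}]}}

```text
t: 20.18
ee_pos: [0.6089, 0.0138, 0.128]
orientation: [0.463, 3.104, -0.001]
ft_force: [0.6, -3.4, 5.2]
grip_width: 0.222
gripper_force: 50.0
```

Seated: about 8 N including weight, some 3.5 mm down, as the spring predicts. I'll ease the sideways load and press on.

{"api": "servo_tool", "payload": {"moves": [{"tx":0,"ty":-0.1,"tz":0.2,"turn":0},{"tx":0,"ty":0,"tz":0.2,"turn":0},{"tx":0,"ty":0,"tz":0.2,"turn":0},{"tx":0,"ty":0,"tz":0.2,"turn":0},{"tx":0,"ty":0,"tz":0.1,"turn":0},{"tx":0,"ty":0,"tz":0,"turn":0},{"tx":0,"ty":0,"tz":0,"turn":0}]}}

```text
t: 21.05
ee_pos: [0.6095, 0.0125, 0.1209]
orientation: [0.463, 3.101, -0.001]
ft_force: [0.2, -3.3, 10.2]
grip_width: 0.22
gripper_force: 50.0
```

{"api": "servo_tool", "payload": {"moves": [{"tx":0,"ty":-0.1,"tz":0.2,"turn":0},{"tx":0,"ty":0,"tz":0.2,"turn":0},{"tx":0,"ty":0,"tz":0.1,"turn":0},{"tx":0,"ty":0,"tz":0,"turn":0},{"tx":0,"ty":0,"tz":0,"turn":0},{"tx":0,"ty":0,"tz":0,"turn":0}]}}

```text
t: 21.8
ee_pos: [0.6098, 0.0119, 0.117]
orientation: [0.462, 3.099, -0.0]
ft_force: [-0.2, -2.7, 13.1]
grip_width: 0.222
gripper_force: 50.0
```

{"api": "servo_tool", "payload": {"moves": [{"tx":0,"ty":0,"tz":0.2,"turn":0},{"tx":0,"ty":0,"tz":0.2,"turn":0},{"tx":0,"ty":0,"tz":0,"turn":0},{"tx":0,"ty":0,"tz":0,"turn":0},{"tx":0,"ty":0,"tz":0,"turn":0}]}}

```text
t: 22.42
ee_pos: [0.6107, 0.0116, 0.1167]
orientation: [0.462, 3.095, -0.0]
ft_force: [-3.4, -3.2, 21.2]
grip_width: 0.221
gripper_force: 50.0
```

```bash
python3 - <<'E'
from h import *
o=bot.get_obs();M=R.from_rotvec(o["orientation"]).as_matrix();print(o["ee_pos"],o["ft_force"],M[:,2])
s=cam("scene");t=cam("top");im=bot.snapshot("scene");cv2.imwrite("pics/s2.png",im)
w=cam("wrist");i=bot.snapshot("wrist");g=cv2.cvtColor(i,cv2.COLOR_BGR2GRAY)
m=(g>150).astype(np.uint8); 
for z in(.052,.066): print(z,[proj(w,(.608+.045*np.cos(a),.0137+.045*np.sin(a),z)).round(0) for a in np.arange(0,6.28,1.57)+.3])
for r in range(110,240,8): print(r,g[r,240:400:5])
E
```

```text
[0.6107 0.0116 0.1167] [-3.4355 -3.2201 21.1658] [ 0.012  -0.0021 -0.9999]
0.052 [array([350., 245.]), array([367., 175.]), array([289., 161.]), array([277., 233.])]
0.066 [array([351., 253.]), array([369., 179.]), array([288., 164.]), array([275., 239.])]
110 [121 120 120 118  49  48  47  49  46  47  48  49  49  47  48  47  50  49
  49  49  48  47  51  49  48 122 118 120 120 121 122 122]
118 [117 120 119 120  89  45  44  47  47  46  49  46  47  46  49  48  47  46
  45  47  46  49  48  48  49 117 121 121 122 120 121 122]
126 [118 118 120 120 119  46  45  47  47  47  49  46  46  48  46  50  47  48
  47  48  47  47  48  48  49  63  62  52 123 125 122 121]
134 [118 119 119 119 118 106  45  47  48  47  48  48  48  49  46  49  48  49
  48  47  49  47  47  47  50  48  49  48 118 121 121 123]
142 [116 117 117 117 120 122  51  48  49  48  46  45  29  29  28  26  29  27
  27  28  34  46  48  47  48  48  47  48  77 120 123 123]
150 [119 118 120 121 109  52  59  46  47  35  26  28  27  27  25  28  30  28
  20  26  28  27  27  40  49  50  48  48  78 121 122 121]
158 [117 120 120 119 116  47  47 
[... 751 characters left out ...]
 210  47  48  47  81 121]
206 [121 119 122 124 122 123  85  85  98 179  98 134 151 160 165 175 178 172
 156 148 137 120  84 206 208 207 205  60  47  47  83 123]
214 [122 123 122 123 122 122  83  85  83 197 108 137 150 164 114  77  76  74
 100 154 142 122  92 206 205 208 200  70  47  47  48 123]
222 [123 123 121 124 106  65 101  84  87 182 114 131 146 142  74  77  76  73
  66 107 135 115  83 207 207 205 117 123  49  48  49 110]
230 [123 123 122 123  47  50  52  74  86  86 205 106  60  63  76  75  77  73
  68  52  79  53  86  84  86  67  48  50  49  47  46  50]
238 [123 122 121 120  48  47  50  48  62  92  94  95  65  54  76  77  76  74
  68  56  38  96  94  92  54  48  49  87  49  48  48  48]
```

The force jumped 8 N over 0.3 mm, so the ring is on its stop. The foot sits about 8.8 mm below the ring top, tilt is 0.01 rad, and the ball is centred in the ring in the picture. Handing in.

```bash
python3 -c "
from plant import bot
print(bot.close_job())"
```

```text
the job is handed in; nothing more can be done
None
```

I pressed the button fully in with the stylus, stood the stylus back in its holder hole and let go, then seated the master in the nest ring and handed the job in at about 22 s while still pressing the ring on its stop; no verdict came back.

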